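# Close the mould clamp and fit the right socket on its nut

## Robot

A 7-joint arm with a two-finger parallel gripper is mounted at the origin on a cart in front of the work surface, level with it; the furniture and walls round the work are solid. World frame = base frame: x ahead of the robot, y to its left, z up, the work surface at z = 0. Lengths are in m, angles in rad, forces in N, time in s.
With the tool pointing down it reaches from about 0.425 to 0.925 m from the base axis. Payload 6.8 kg.
Tool frame: the origin (TCP) lies midway between the tips of the shut fingers; the grasp point (between the pads) lies 19 mm behind it; z points along the fingers, y is the direction in which the jaws open and shut (so a half turn about z gives the same grasp; the last joint's range is limited). The gripper opens to 85 mm and grips with 20 to 120 N. Pads are 22 mm wide; open, the fingers measure 114 mm over their backs; the gripper's body (76 mm by 85 mm) begins 54 mm behind the grasp point. The pads swing forward as they close: fully open they stand 13 mm farther back than shut.
Start: joints at [1.167, 0.477, 0.022, 1.555, -0.011, 1.109, -0.083], TCP at [0.197, -0.646, 0.231] pointing down, gripper open.
Joint ranges: [-2.96, 2.96], [-0.34, 2.1], [-1.41, 1.46], [0.24, 2.44], [-1.37, 4.51], [0.17, 1.92], [-2.96, 2.96]. Speed limits (rad/s): [2.39, 2.39, 3.14, 3.14, 3.14, 3.14, 3.14].

## Interface

Orientations are given as a rotation vector (axis times angle).
In Python, from bench import r gives the robot as it stands. The module is installed in compiled form; this text tells all that it offers.
- The arm moves only by the tool play_rows, never from a script. Its argument "plan" is a list of rows, each a list of 7 numbers: the shift along the world's x, y, z in mm, then the turn, a rotation vector about the world's x, y, z in rad, then the finger opening in mm, from 0 to 85.4. A call has 1 to 12 rows; each row is the pose to reach, as a shift and turn from the pose commanded when the call began; what a row does not reach only later rows make up. A row lasts 1/10 s, in which the tool goes at most 50 mm and 8.59 degrees, less where a joint would pass 70% of its speed; a pose out of reach is approached as far as the arm can. A call with a gripper value outside its range is refused whole. The fingers move at their own pace and stop on an object; "grip_force" is the grip in N (left out, the last holds). Time passes only in rows, so rows that repeat a pose let the fingers close. It gives the time, the measured TCP pose, the force and the opening at its end, in the units of the state.
- r.get_obs(): the state, without advancing time (a new reading comes with each control period).
- r.grab_frame(name): name is "scene" or "top" or "wrist"; returns a dict with "color" (400x640x3 uint8, blue, green, red), "z_map" (400x640 float32, m along the optical axis (not along the pixel's ray), 0 where there is no reading), "camera_matrix" (3x3 intrinsics, pixels), "R" (3x3) and "t" (3): a world point X has camera coordinates R X + t. Camera axes: x right, y down, z forward; pixel columns grow to the right and rows downward; lengths in m; the calibration is good to about 2 mm. A picture is of the moment at which its call begins.
- r.hand_in(): hands the job in, once; it reports no verdict.
The state is a dict: "clock": time; "joints": joint angles; "qvel": joint speeds; "tau": joint torques, N m; "tcp_pos": TCP position; "orientation": TCP orientation; "contact_force": force on the tool from outside, world axes, zero at the start; "moment": the same for the moment, N m; "grip_width": finger opening in m.
Only numpy, scipy, OpenCV 4.12 (cv2) and the standard library are available. Lean on these libraries where they do the work, as an engineer would, in place of code of your own. Each camera call takes 0.05 s, during which the arm holds its last target.

## Task

Swing the bar of the mould clamp all the way down over the plaster mould. Then find the one of the three nut drivers in the wooden rack that fits the hex nut on the bar, and finish while still gripping it, upright and fully seated over the nut; do not let go of it. Any driver that does not fit must end standing in a well of the rack, and the beaker, the empty tin and the loose plaster mould are left alone.

Things in the scene. Friction and masses are not known exactly. Their poses are not given: they have to be found in the camera images.
- bar (a joint): angle of the clamp's dark steel bar: 0 = lying level (fully down, against its stop), grows as its robot-side end rises, to 1.2 rad. Stiff hinge: it stays where left; a push of a few N down on the tab moves it.
- bar_tab (a point): middle of the top of the press tab at the free end of the bar (tab 30 mm along the bar, 50 mm wide, 10 mm thick), 190 mm from the hinge line along the bar and 5 mm above it. x points along the bar towards the hinge, y is parallel to the hinge line, z is the bar's upper side.
- clamp_hinge (a point): point on the hinge line of the clamp, 62 mm above the bench, half-way across. x points away from the closed bar's tab (the closed bar lies along -x), y is along the hinge line, z up. The grey base is 220x120x16 mm, fixed to the bench.
- nut_seat (a point): centre of the washer's top under the steel hex nut on the bar, 90 mm from the hinge line, 70 mm above the bench when the bar is down; the rim of a fitting socket rests here. Axes as for bar_tab, z up the nut's axis. The nut is 24 mm across flats, which face along x and every 60 degrees from it, 13 mm high, the top 5 mm coned to 19 mm.
- nut_top (a point): middle of the nut's top, 13 mm above nut_seat; a 12 mm stud stands 4 mm above it. A round collar, 43 mm inside and 54 mm outside, surrounds the nut, its top 10 mm above nut_seat. A socket too small for the nut stays on top of the nut (13 mm up), one too big stays on the collar (10 mm up).
- socket_a_center (a point): centre (half-way up) of one of three nut drivers, 95 mm long, 0.15 kg, standing opening down in any order in the rack; z points up its axis. Its upper half (46 to 93 mm up) is a black hexagonal handle 28 mm across flats, its lower half a steel sleeve. All three differ only in the sleeve: outside 28, 37 and 54 mm, openings 16, 26.6 and 38 mm across flats. Which is which is not told: look, or try them.
- socket_b_center (a point): centre (half-way up) of one of three nut drivers, 95 mm long, 0.15 kg, standing opening down in any order in the rack; z points up its axis. Its upper half (46 to 93 mm up) is a black hexagonal handle 28 mm across flats, its lower half a steel sleeve. On all three handle flats and opening flats face the same way: along x and every 60 degrees from it.
- socket_c_center (a point): centre (half-way up) of one of three nut drivers, 95 mm long, 0.15 kg, standing opening down in any order in the rack; z points up its axis. Its upper half (46 to 93 mm up) is a black hexagonal handle 28 mm across flats, its lower half a steel sleeve. On all three the opening is 24 mm deep; a fitting one slips over the nut with 1.3 mm to spare on each flat.
- rack_middle (a point): middle of the floor of the rack's middle well, 12 mm above the bench. The rack is a fixed wooden block 80x270x24 mm, long along y, with three round wells 60 mm wide and 12 mm deep at y = -90, 0 and +90 mm; z up. The screw of the vice stands 5 to 10 cm beyond it, up to 120 mm high: keep the fingers clear of it.
- beaker_slip: pale grey open beaker, 71 mm wide, 96 mm tall; origin at its foot; to be left alone
- can_empty: empty ribbed tin, 75 mm wide, 97 mm tall; origin at its foot; to be left alone
- sprig_mould_1: white plaster block mould lying on the bench, 50x62x26 mm; origin at the middle of its underside; to be left alone
Mind the look-alikes: they are no part of the job. Leave any orange look-alike of the part that bears socket_c_center alone. What is shaped like the part that bears socket_b_center but blue is not meant.

How it is judged:
By the outcome, as a careful person would: the job done as asked, in the order asked, and still so for the second after the job is handed in, while the arm keeps its last pose, push and grip.
It also fails if it takes over 72 s, if anything falls off the work surface, if the arm or the gripper's body presses on something with over 40 N, if the wrist force passes 120 N, or if a joint passes its speed limit or range.

## Working session

There is one attempt and no reset: what is moved stays moved. The work goes in short steps, Python scripts to look and compute and a tool call to move; the robot and the scene stay as the last step left them, time stands still between calls to the robot, and variables do not carry over. Pictures are saved under pics/ and viewed, and the job is handed in when it is done.

Besides the shell and the picture viewer there is one more tool, called after "Call:" as name(argument=value, ...), one argument or row to a line, values as JSON. play_rows: Moves the arm, as the interface text tells. Its arguments: {"type":"object","properties":{"plan":{"type":"array"},"grip_force":{"type":"number"}},"required":["plan"]}

```bash
mkdir -p pics; cat > h.py <<'E'
import numpy as np, cv2, pickle
from bench import r
def snap(name,tag):
    f=r.grab_frame(name); pickle.dump(f,open(f'{tag}.pkl','wb')); cv2.imwrite(f'pics/{tag}.png',f['color']); return f
def cloud(f):
    z=f['z_map']; K=f['camera_matrix']; v,u=np.mgrid[0:400,0:640]
    P=np.stack([(u-K[0,2])/K[0,0]*z,(v-K[1,2])/K[1,1]*z,z],-1)
    W=(P-f['t'])@f['R']; W[z==0]=np.nan; return W
def ray(f,u,v,h):
    K=f['camera_matrix'];d=f['R'].T@np.array([(u-K[0,2])/K[0,0],(v-K[1,2])/K[1,1],1]);c=-f['R'].T@f['t']
    return c+d*(h-c[2])/d[2]
def proj(f,X):
    p=f['camera_matrix']@(f['R']@np.array(X)+f['t']); return p[:2]/p[2]
E
python3 - <<'E'
from h import *
for n in ('scene','top'):
    f=snap(n,n+'0'); print(n,(-f['R'].T@f['t']).round(3),f['R'].round(2).tolist())
o=r.get_obs(); print({k:np.round(v,3) for k,v in o.items()})
E
```

```text
scene [-0.032 -0.467  0.643] [[0.46, -0.89, -0.02], [-0.55, -0.27, -0.79], [0.7, 0.38, -0.61]]
top [ 0.392 -0.146  1.038] [[-0.02, -1.0, 0.01], [-0.98, 0.02, -0.19], [0.19, -0.02, -0.98]]
{'clock': np.float64(0.1), 'joints': array([ 1.167,  0.478,  0.022,  1.556, -0.011,  1.109, -0.083]), 'qvel': array([ 0.001, -0.   , -0.001, -0.003,  0.   ,  0.   ,  0.   ]), 'tau': array([ 4.0000e-03, -5.9776e+01,  1.6130e+00, -2.8196e+01,  1.3000e-02,
        5.0000e-03,  0.0000e+00]), 'tcp_pos': array([ 0.197, -0.645,  0.23 ]), 'orientation': array([-3.106e+00, -4.630e-01,  1.000e-03]), 'contact_force': array([-0.343,  0.118, -0.443]), 'moment': array([-0.008,  0.028,  0.001]), 'grip_width': np.float64(0.085)}
```

View pics/scene0.png

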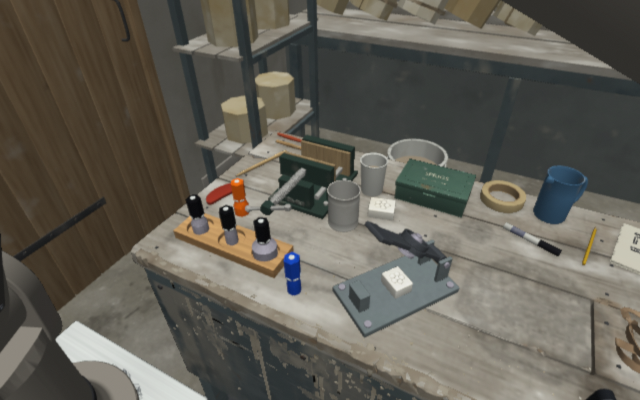

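View pics/top0.png

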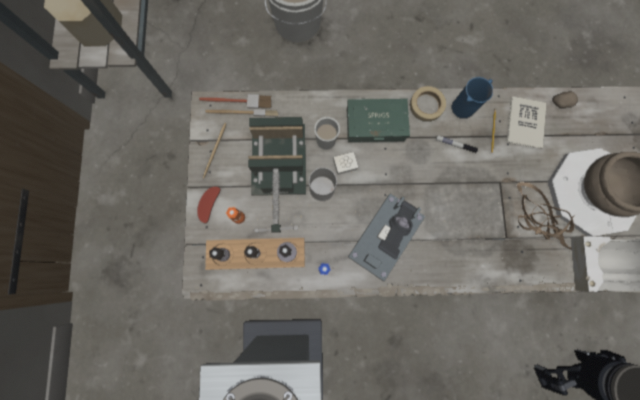

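The scene picture shows the rack with three black-handled drivers at (196,214), (229,225) and (263,238). The orange (238,197) and blue (292,273) look-alikes stand outside the rack. The clamp is at (395,285) with its bar raised. Next I measure.

```bash
python3 - <<'E'
from h import *
fs=pickle.load(open('scene0.pkl','rb')); ft=pickle.load(open('top0.pkl','rb'))
a=cv2.resize(fs['color'][180:340,165:325],None,fx=3.5,fy=3.5,interpolation=2)
b=cv2.resize(fs['color'][200:340,325:475],None,fx=3.5,fy=3.5,interpolation=2)[:560]
cv2.imwrite('pics/crop_rack.png',a);cv2.imwrite('pics/crop_clamp.png',b)
cv2.imwrite('pics/crop_top.png',cv2.resize(ft['color'][180:290,195:435],None,fx=3.3,fy=3.3,interpolation=2))
for f,n in((fs,'scene'),(ft,'top')):
    W=cloud(f); 
    hsv=cv2.cvtColor(f['color'],cv2.COLOR_BGR2HSV)
    # wood rack
    m=((hsv[...,0]>8)&(hsv[...,0]<20)&(hsv[...,1]>110)&(abs(W[...,2]-.024)<.006)).astype(np.uint8)
    k,l,s,c=cv2.connectedComponentsWithStats(m); i=1+s[1:,4].argmax()
    P=W[l==i]; rr=cv2.minAreaRect((P[:,:2]*1000).astype(np.float32)); print(n,'rack',s[i],rr,P[:,2].mean())
    print(cv2.boxPoints(rr))
    # black handles
    m=((f['color'].max(-1)<45)&(W[...,2]>.06)&(W[...,2]<.14)&(W[...,0]<.62)&(W[...,0]>.3)).astype(np.uint8)
    k,l,s,c=cv2.connectedComponentsWithStats(m)
    for j in range(1,k):
        if s[j,4]>12:
            P=W[l==j]; print('blk',s[j],np.nanmedian(P,0).round(3),np.nanmax(P,0).round(3),np.nanmin(P,0).round(3))
E
```

```text
scene rack [ 174  214  119   59 1610] ((438.8427429199219, 11.677764892578125), (79.85118103027344, 269.5177001953125), 0.8008098006248474) 0.023438826601643207
[[ 397.03763  145.86543]
 [ 400.80447 -123.62593]
 [ 480.64786 -122.5099 ]
 [ 476.881    146.98146]]
blk [280 180   5   6  20] [ 0.611 -0.015  0.072] [ 0.613 -0.011  0.079] [ 0.609 -0.025  0.065]
blk [292 185  20  10 105] [ 0.611 -0.075  0.069] [ 0.619 -0.047  0.079] [ 0.609 -0.094  0.06 ]
blk [186 195  18  23 253] [0.431 0.092 0.088] [0.449 0.114 0.108] [0.423 0.084 0.061]
blk [220 207  15  23 248] [0.433 0.004 0.088] [0.45  0.022 0.108] [ 0.426 -0.003  0.061]
blk [261 206  11   8  49] [ 0.491 -0.052  0.088] [ 0.499 -0.043  0.099] [ 0.489 -0.063  0.08 ]
blk [254 218  16  24 263] [ 0.433 -0.084  0.089] [ 0.451 -0.064  0.109] [ 0.426 -0.09   0.06 ]
top rack [238 213   6  10  20] ((539.9434814453125, 52.68646240234375), (8.352689743041992, 27.49178123474121), 66.87261199951172) 0.025553865022901617
[[525.6619    54.24482 ]
 [550.9443    43.446686]
 [554.22504   51.128105]
 [528.9427    61.92624 ]]
```

View pics/crop_rack.png

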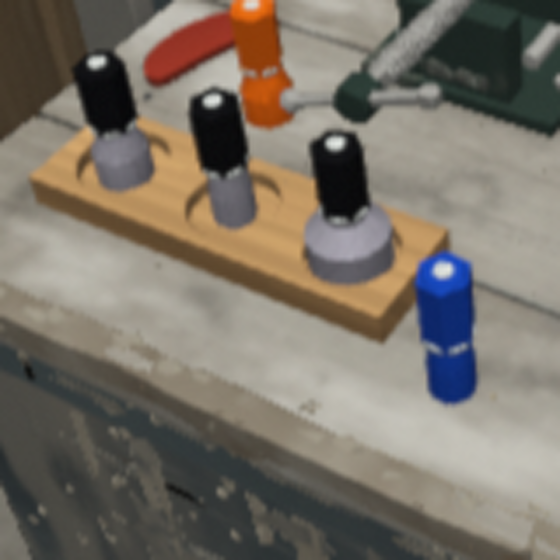

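View pics/crop_clamp.png

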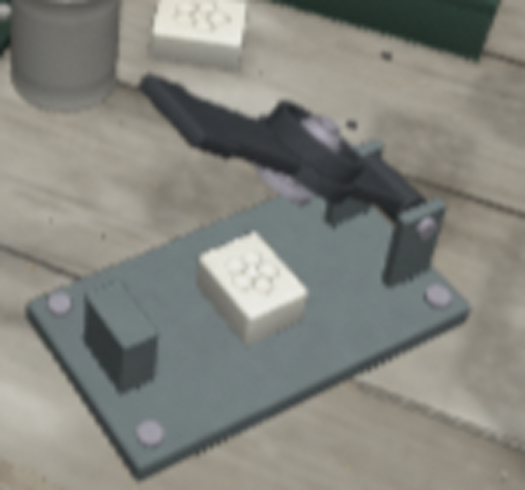

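View pics/crop_top.png

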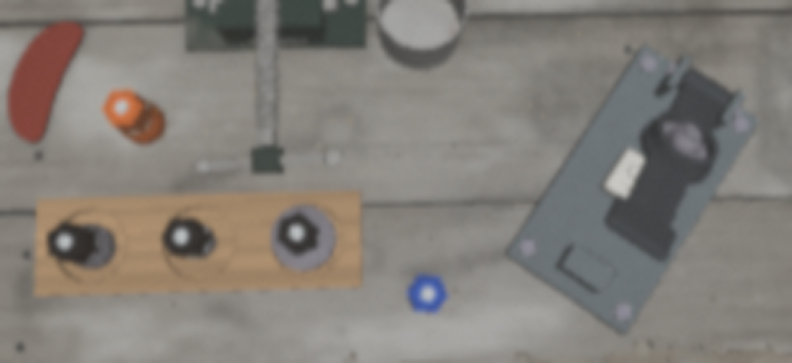

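The crop shows sleeve widths of about 60, 44 and 88 px, left to right. These match 37, 28 and 54 mm, so the left driver (196,214) is the fitting one. It is black-handled and in the rack, while the orange and blue ones are look-alikes. Now the clamp geometry and the exact driver position.

```bash
python3 - <<'E'
from h import *
fs=pickle.load(open('scene0.pkl','rb')); ft=pickle.load(open('top0.pkl','rb'))
for f,n in((fs,'scene'),(ft,'top')):
    W=cloud(f); c=f['color'].astype(int); hsv=cv2.cvtColor(f['color'],cv2.COLOR_BGR2HSV)
    roi=(W[...,0]>.38)&(W[...,0]<.75)&(W[...,1]<-.15)&(W[...,1]>-.5)
    # base plate
    m=(roi&(abs(W[...,2]-.016)<.006)&(hsv[...,0]>75)&(hsv[...,0]<130)&(hsv[...,1]>25)).astype(np.uint8)
    k,l,s,_=cv2.connectedComponentsWithStats(m)
    i=1+s[1:,4].argmax(); v,u=np.where(l==i)
    P=np.array([ray(f,a,b,.016) for a,b in zip(u,v)]); rr=cv2.minAreaRect((P[:,:2]*1000).astype(np.float32)); print(n,'base',s[i],rr,np.nanmean(W[l==i][:,2])); print(cv2.boxPoints(rr).round())
    # above stuff
    m=roi&(W[...,2]>.05); Q=W[m]; 
    print('high',Q.shape, np.nanmax(Q,0).round(3))
    np.save(n+'_high.npy',Q)
    # handle top plane cap
    roi=(W[...,0]>.38)&(W[...,0]<.5)&(W[...,1]<.16)&(W[...,1]>-.14)&(W[...,2]>.1)
    m=roi.astype(np.uint8); k,l,s,_=cv2.connectedComponentsWithStats(m)
    for j in range(1,k):
        if s[j,4]>5: 
            v,u=np.where(l==j); P=W[l==j]
            h=np.nanmax(P[:,2]); print('cap',s[j],P.mean(0).round(3),h.round(3))
    # white dot
    m=((hsv[...,2]>150)&roi).astype(np.uint8); k,l,s,ce=cv2.connectedComponentsWithStats(m)
    for j in range(1,k):
        if s[j,4]>3: print('dot',ce[j].round(1),s[j,4],ray(f,*ce[j],.107).round(4))
    # sleeve: points between z .03 and .055
    for y0 in (.1,.01,-.08):
        q=(W[...,0]>.38)&(W[...,0]<.5)&(abs(W[...,1]-y0)<.04)&(W[...,2]>.032)&(W[...,2]<.052)
        P=W[q][:,:2]
        if len(P)>8:
            A=np.c_[2*P,np.ones(len(P))]; x=np.linalg.lstsq(A,(P**2).sum(1),rcond=None)[0]; print('sleeve',len(P),x[:2].round(4),'r',np.sqrt(x[2]+x[0]**2+x[1]**2).round(4), 'yext',np.ptp(P[:,1]).round(3))
E
```

```text
scene base [287 283  14  10  60] ((387.4149169921875, -180.18521118164062), (19.63468360900879, 26.813928604125977), 37.96364212036133) 0.01582709720417287
[[ 371. -176.]
 [ 388. -197.]
 [ 403. -185.]
 [ 387. -164.]]
high (3185, 3) [ 0.75  -0.15   0.198]
cap [185 194  16  10 113] [0.437 0.099 0.105] 0.109
cap [261 203   4   3   6] [ 0.494 -0.044  0.101] 0.102
cap [219 204  14  12 126] [0.439 0.011 0.106] 0.11
cap [265 204   4   3   6] [ 0.496 -0.054  0.101] 0.101
cap [274 205  16   6  62] [ 0.496 -0.095  0.109] 0.117
cap [253 217  16  11 134] [ 0.44  -0.077  0.106] 0.109
dot [192.4 196.9] 11 [0.4398 0.1017 0.107 ]
dot [286.9 205.7] 7 [ 0.5063 -0.0986  0.107 ]
dot [225.1 208.1] 14 [0.4416 0.0136 0.107 ]
dot [260.2 220.3] 16 [ 0.4426 -0.0744  0.107 ]
sleeve 136 [0.4378 0.0999] r 0.014 yext 0.031
sleeve 92 [0.4403 0.0126] r 0.0117 yext 0.024
sleeve 308 [ 0.441  -0.0763] r 0.0202 yext 0.053Traceback (most recent call last):
  File "<stdin>", line 9, in <module>
ValueError: attempt to get argmax of an empty sequence
```

```bash
python3 - <<'E'
from h import *
fs=pickle.load(open('scene0.pkl','rb')); ft=pickle.load(open('top0.pkl','rb'))
W=cloud(ft); print('top valid',(ft['z_map']>0).mean(), W[290,330],W[255,250],W[265,362], ft['color'][265,362], ft['color'][270,300])
W=cloud(fs); print(fs['color'][300,400],fs['color'][310,365],fs['color'][250,420],W[310,365])
c=fs['color'].astype(int);
m=((abs(W[...,2]-.016)<.005)&(c[...,0]>=c[...,2]+5)&(W[...,1]<-.15)&(W[...,0]<.8)).astype(np.uint8)
k,l,s,_=cv2.connectedComponentsWithStats(m); i=1+s[1:,4].argmax(); P=W[l==i]; rr=cv2.minAreaRect((P[:,:2]*1000).astype(np.float32)); print(s[i],rr);print(cv2.boxPoints(rr).round())
f=ft;c=f['color'].astype(int); m=((c[...,0]>=c[...,2]+5)).astype(np.uint8); m[:185]=0;m[:,:330]=0;m[:,440:]=0;m[290:]=0
k,l,s,_=cv2.connectedComponentsWithStats(m); i=1+s[1:,4].argmax();v,u=np.where(l==i);P=np.array([ray(f,a,b,.016) for a,b in zip(u,v)]);rr=cv2.minAreaRect((P[:,:2]*1000).astype(np.float32)); print('top',s[i],rr);print(cv2.boxPoints(rr).round())
for uv in ((220,255),(252,252),(286,251)): print(ray(f,*uv,.107).round(3), proj(f,[.44,.1017,.107]))
E
```

```text
top valid 0.99583203125 [ 0.3378329  -0.1910494  -0.00360865] [0.43355878 0.01292429 0.10721452] [ 0.40413258 -0.28045114  0.01530742] [113 111 105] [140 145 148]
[127 125 115] [106 105  97] [55 53 49] [ 0.40438746 -0.3233984   0.0140716 ]
[ 333  255  126   80 4076] ((479.4986877441406, -355.9217529296875), (118.4840087890625, 218.32061767578125), 54.627471923828125)
[[ 356. -341.]
 [ 534. -467.]
 [ 603. -371.]
 [ 425. -244.]]
top [ 349  194   75   86 2299] ((487.67095947265625, -356.56353759765625), (117.10218811035156, 227.44122314453125), 54.37411117553711)
[[ 361. -338.]
 [ 546. -470.]
 [ 614. -375.]
 [ 429. -243.]]
[0.435 0.088 0.107] [214.6695571  253.12891432]
[0.441 0.008 0.107] [214.6695571  253.12891432]
[ 0.442 -0.078  0.107] [214.6695571  253.12891432]
```

```bash
python3 - <<'E'
from h import *
fs=pickle.load(open('scene0.pkl','rb')); ft=pickle.load(open('top0.pkl','rb'))
a=np.deg2rad(-35.3); ex=np.array([np.cos(a),np.sin(a)]); ey=np.array([-ex[1],ex[0]]); o=np.array([.4795,-.3559])
for f,n in((fs,'scene'),(ft,'top')):
    W=cloud(f); c=f['color'].astype(int)
    S=(W[...,:2]-o)@ex; T=(W[...,:2]-o)@ey; Z=W[...,2]
    m=(abs(S)<.2)&(abs(T)<.06)&(Z>.025)
    s,t,z=S[m],T[m],Z[m]
    print(n)
    for s0 in np.arange(-.12,.13,.01):
        q=(s>=s0)&(s<s0+.01)
        if q.sum(): 
            qq=q&(z>np.nanmax(z[q])-.01); print(round(s0,3),q.sum(),'zmax',np.nanmax(z[q]).round(3),'t',t[qq].min().round(3),t[qq].max().round(3),'trange',t[q].min().round(3),t[q].max().round(3),'zmin',z[q].min().round(3))
E
```

```text
scene
-0.1 189 zmax 0.059 t -0.019 0.02 trange -0.02 0.021 zmin 0.025
-0.09 146 zmax 0.059 t -0.019 0.022 trange -0.019 0.022 zmin 0.025
-0.08 95 zmax 0.058 t -0.019 0.022 trange -0.019 0.022 zmin 0.027
-0.07 144 zmax 0.198 t -0.024 0.026 trange -0.024 0.026 zmin 0.188
-0.06 81 zmax 0.197 t -0.024 0.025 trange -0.024 0.025 zmin 0.18
-0.05 64 zmax 0.188 t -0.023 0.024 trange -0.023 0.024 zmin 0.176
-0.04 50 zmax 0.18 t -0.017 0.019 trange -0.017 0.019 zmin 0.162
-0.03 65 zmax 0.172 t -0.017 0.019 trange -0.017 0.019 zmin 0.036
-0.02 247 zmax 0.162 t -0.017 0.019 trange -0.024 0.026 zmin 0.025
-0.01 185 zmax 0.155 t -0.016 0.019 trange -0.024 0.026 zmin 0.026
-0.0 277 zmax 0.147 t -0.017 0.019 trange -0.025 0.026 zmin 0.026
0.01 318 zmax 0.151 t -0.019 0.021 trange -0.028 0.029 zmin 0.026
0.02 108 zmax 0.145 t -0.024 0.024 trange -0.029 0.032 zmin 0.041
0.03 88 zmax 0.142 t -0.025 0.027 trange -0.027 0.027 zmin 0.109
0.04 37 zmax 0.136 t -0.02 0.024 trange -0.021 0.024 zmin 0.095
0.05 30 zmax 0.12 t -0.004 0.007 trange -0.017 0.007 zmin 0.086
0.06 26 zmax 0.095 t -0.016 -0.002 trange -
[... 945 characters left out ...]
0 96 zmax 0.147 t -0.013 0.022 trange -0.022 0.029 zmin 0.032
0.01 120 zmax 0.15 t -0.017 0.025 trange -0.024 0.033 zmin 0.026
0.02 78 zmax 0.145 t -0.022 0.029 trange -0.025 0.033 zmin 0.12
0.03 73 zmax 0.142 t -0.02 0.029 trange -0.022 0.03 zmin 0.115
0.04 50 zmax 0.138 t 0.0 0.027 trange -0.02 0.027 zmin 0.111
0.05 19 zmax 0.122 t -0.008 0.013 trange -0.014 0.021 zmin 0.088
0.06 42 zmax 0.095 t -0.014 0.021 trange -0.014 0.021 zmin 0.083
0.07 67 zmax 0.087 t -0.012 0.021 trange -0.025 0.033 zmin 0.03
0.08 88 zmax 0.079 t -0.026 0.038 trange -0.03 0.038 zmin 0.026
0.09 81 zmax 0.076 t -0.026 0.037 trange -0.03 0.037 zmin 0.027
0.1 18 zmax 0.074 t -0.025 0.033 trange -0.025 0.033 zmin 0.058
```

```bash
python3 - <<'E'
from h import *
from scipy.spatial.transform import Rotation as R
o=r.get_obs(); M=R.from_rotvec(o['orientation']).as_matrix(); print(M.round(3)); print('jaw yaw',np.degrees(np.arctan2(M[1,1],M[0,1])), o['tcp_pos'])
a=np.deg2rad(-35.3); ex=np.array([np.cos(a),np.sin(a)]); ey=np.array([-ex[1],ex[0]]); c=np.array([.4795,-.3559])+.002*ey
for th in (.67,.5,.3,.15,0):
    s=.09-.19*np.cos(th)-.005*np.sin(th); p=c+s*ex; print(th,p.round(4),round(.062+.19*np.sin(th)+.005*np.cos(th),4),'shift mm',((p-o['tcp_pos'][:2])*1000).round())
fs=pickle.load(open('scene0.pkl','rb'))
cv2.imwrite('pics/hex.png',cv2.resize(fs['color'][190:250,180:285],None,fx=7,fy=7,interpolation=2))
E
```

```text
[[ 0.957  0.291 -0.001]
 [ 0.291 -0.957  0.002]
 [-0.    -0.002 -1.   ]]
jaw yaw -73.05257909370086 [ 0.19657459 -0.64518283  0.23039617]
0.67 [ 0.43   -0.3184] 0.1839 shift mm [233. 327.]
0.5 [ 0.4161 -0.3085] 0.1575 shift mm [219. 337.]
0.3 [ 0.4048 -0.3005] 0.1229 shift mm [208. 345.]
0.15 [ 0.4002 -0.2973] 0.0953 shift mm [204. 348.]
0 [ 0.399  -0.2965] 0.067 shift mm [202. 349.]
```

View pics/hex.png

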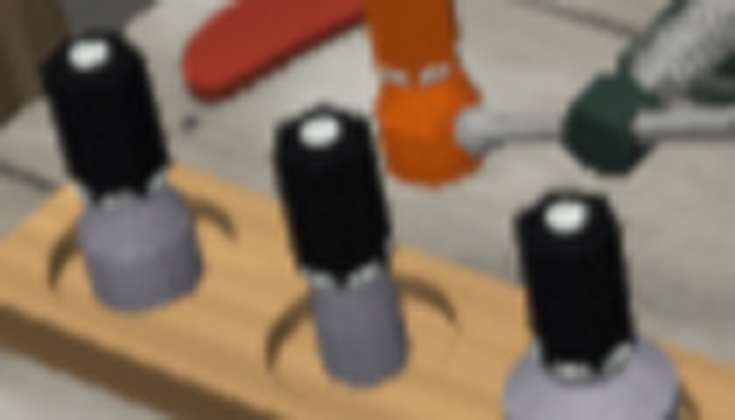

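The left driver (88,55 in this crop) has a clean black hex top. First I close the bar, with the fingers shut, moving to above the tab.

Call:
play_rows(
  plan=[
    [10,15,15,0,0,0,0],
    [30,40,30,0,0,0,0],
    [50,70,40,0,0,0,0],
    [72,102,40,0,0,0,0],
    [95,133,40,0,0,0,0],
    [118,165,40,0,0,0,0],
    [140,197,40,0,0,0,0],
    [163,229,40,0,0,0,0],
    [185,260,40,0,0,0,0],
    [208,292,40,0,0,0,0],
    [226,317,40,0,0,0,0],
    [233,327,40,0,0,0,0],
  ],
)

```text
clock: 1.3
tcp_pos: [0.4317, -0.3153, 0.2711]
orientation: [-3.105, -0.47, -0.001]
contact_force: [0.1, 0.1, -0.5]
grip_width: -0.0004
```

Call:
play_rows(
  plan=[
    [0,0,-15,0,0,0,0],
    [0,0,-30,0,0,0,0],
    [0,0,-45,0,0,0,0],
    [0,0,-55,0,0,0,0],
    [0,0,-65,0,0,0,0],
    [0,0,-72,0,0,0,0],
    [0,0,-78,0,0,0,0],
    [0,0,-84,0,0,0,0],
  ],
)

```text
clock: 2.1
tcp_pos: [0.4294, -0.3186, 0.1874]
orientation: [-3.107, -0.462, 0.001]
contact_force: [-2.7, 2.3, 5.6]
grip_width: -0.0
```

Call:
play_rows(
  plan=[
    [-5,3,-9,0,0,0,0],
    [-10,7,-18,0,0,0,0],
    [-14,10,-27,0,0,0,0],
    [-18,13,-36,0,0,0,0],
    [-21,15,-45,0,0,0,0],
    [-23,17,-54,0,0,0,0],
    [-26,18,-63,0,0,0,0],
    [-28,19,-72,0,0,0,0],
    [-29,20,-81,0,0,0,0],
    [-30,21,-90,0,0,0,0],
    [-31,22,-98,0,0,0,0],
    [-31,22,-106,0,0,0,0],
  ],
)

```text
clock: 3.3
tcp_pos: [0.3986, -0.2967, 0.0806]
orientation: [3.107, 0.463, -0.0]
contact_force: [0.0, -0.4, 2.1]
grip_width: -0.0002
```

Call:
play_rows(
  plan=[
    [0,0,-4,0,0,0,0],
    [0,0,-7,0,0,0,0],
    [0,0,-10,0,0,0,0],
    [0,0,-13,0,0,0,0],
    [0,0,-15,0,0,0,0],
  ],
)

```text
clock: 3.8
tcp_pos: [0.399, -0.2968, 0.0668]
orientation: [3.107, 0.463, 0.0]
contact_force: [-7.5, 4.6, 30.0]
grip_width: -0.0
```

Call:
play_rows(
  plan=[
    [0,0,20,0,0,0,0],
    [0,0,60,0,0,0,85],
    [0,0,100,0,0,0,85],
    [0,0,140,0,0,0,85],
    [3,30,170,0,0,0,85],
    [6,60,190,0,0,0,85],
    [10,100,200,0,0,0,85],
    [14,140,200,0,0,0,85],
    [18,180,200,0,0,0,85],
    [22,220,200,0,0,0,85],
    [26,255,200,0,0,0,85],
    [30,280,200,0,0,0,85],
  ],
)

```text
clock: 5.0
tcp_pos: [0.4289, -0.0141, 0.2666]
orientation: [3.107, 0.467, 0.002]
contact_force: [-0.1, -0.5, 0.0]
grip_width: 0.0848
```

```bash
python3 - <<'E'
from h import *
fs=snap('scene','scene1'); ft=snap('top','top1'); fw=snap('wrist','wrist1')
print(r.get_obs()['tcp_pos'],r.get_obs()['joints'].round(2))
cv2.imwrite('pics/c1.png',np.hstack([cv2.resize(fs['color'][220:340,325:475],None,fx=3,fy=3,interpolation=2),cv2.resize(ft['color'][185:305,335:445],None,fx=3,fy=3,interpolation=2)]))
a=np.deg2rad(-35.3); ex=np.array([np.cos(a),np.sin(a)]); ey=np.array([-ex[1],ex[0]]); o=np.array([.4795,-.3559])
for f in(fs,ft):
    W=cloud(f); S=(W[...,:2]-o)@ex; T=(W[...,:2]-o)@ey; Z=W[...,2]
    m=(abs(S)<.2)&(abs(T)<.06)&(Z>.05); 
    for s0 in np.arange(-.13,.13,.01):
        q=m&(S>=s0)&(S<s0+.01)
        if q.sum(): print(round(s0,3),q.sum(),np.nanmedian(Z[q]).round(4),np.nanmax(Z[q]).round(4),T[q].min().round(3),T[q].max().round(3))
    for lo,hi in((.0765,.084),(.0845,.095)):
        q=m&(Z>lo)&(Z<hi)&(abs(S)<.06); 
        if q.sum()>5:
            rr=cv2.minEnclosingCircle(np.c_[S[q],T[q]].astype(np.float32)*1000); print('lev',lo,q.sum(),S[q].mean().round(4),T[q].mean().round(4),rr)
E
```

```text
[ 0.42909346 -0.01525644  0.26647407] [ 0.33  0.05 -0.45  2.04  0.03  1.05 -1.4 ]
-0.12 75 0.0656 0.0686 -0.023 0.025
-0.11 130 0.0667 0.0697 -0.023 0.027
-0.1 138 0.0668 0.0693 -0.024 0.027
-0.09 114 0.0666 0.069 -0.023 0.026
-0.08 111 0.0664 0.0699 -0.019 0.02
-0.07 98 0.0668 0.0696 -0.017 0.018
-0.06 94 0.0667 0.0692 -0.017 0.019
-0.05 92 0.0667 0.0691 -0.017 0.02
-0.04 92 0.0666 0.0689 -0.017 0.02
-0.03 147 0.0683 0.0811 -0.018 0.021
-0.02 128 0.0725 0.0824 -0.025 0.028
-0.01 191 0.0767 0.0875 -0.028 0.027
-0.0 142 0.0778 0.0876 -0.029 0.028
0.01 98 0.074 0.0833 -0.027 0.025
0.02 91 0.0768 0.081 -0.019 0.021
0.03 58 0.0665 0.0702 -0.017 0.019
0.04 84 0.0669 0.0694 -0.017 0.02
0.05 81 0.0668 0.069 -0.016 0.019
0.06 80 0.0668 0.0693 -0.017 0.02
0.07 135 0.0666 0.0732 -0.029 0.032
0.08 191 0.0697 0.0742 -0.033 0.036
0.09 117 0.0718 0.0756 -0.032 0.037
0.1 33 0.0707 0.0733 -0.029 0.032
lev 0.0765 305 0.0 -0.0001 ((1.5182812213897705, 0.8577612042427063), 27.36597442626953)
lev 0.0845 33 0.0013 0.0011 ((1.5188195705413818, 0.31830477714538574), 8.794559478759766)
-0.12 31 0.0654 0.067
[... 259 characters left out ...]
.021
-0.04 51 0.0662 0.0695 -0.014 0.022
-0.03 64 0.0676 0.0823 -0.014 0.023
-0.02 72 0.0701 0.0825 -0.022 0.029
-0.01 88 0.0768 0.0881 -0.025 0.033
-0.0 79 0.0781 0.0887 -0.026 0.033
0.01 67 0.0715 0.0823 -0.02 0.03
0.02 45 0.077 0.0824 -0.014 0.024
0.03 51 0.0661 0.0695 -0.014 0.021
0.04 48 0.0664 0.0698 -0.014 0.021
0.05 51 0.0661 0.0703 -0.014 0.021
0.06 50 0.0667 0.07 -0.015 0.021
0.07 73 0.0663 0.0751 -0.025 0.033
0.08 96 0.0698 0.0753 -0.03 0.037
0.09 83 0.0706 0.0753 -0.029 0.037
0.1 16 0.0698 0.0723 -0.025 0.033
lev 0.0765 169 0.0007 0.0038 ((0.7228584289550781, 3.65432071685791), 27.07847023010254)
lev 0.0845 13 0.0007 0.003 ((0.35285684466362, 3.09860897064209), 5.651272773742676)
```

View pics/c1.png

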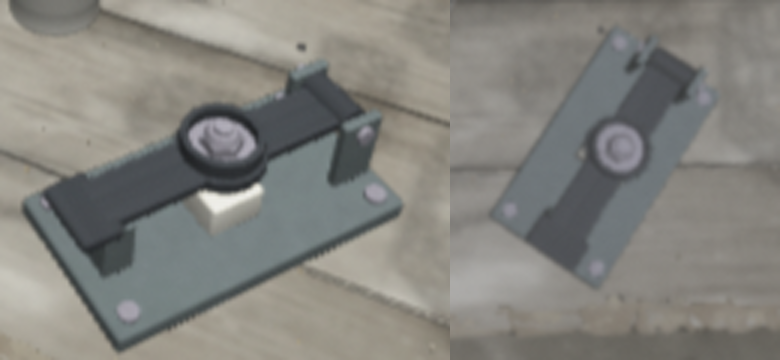

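View pics/wrist1.png

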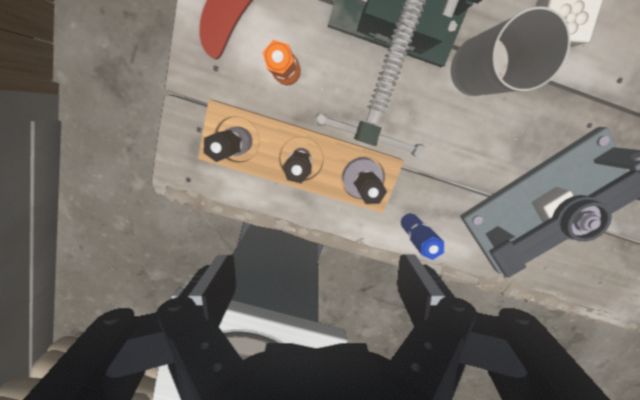

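The pictures show the bar level (top at z = 0.0665 along its whole length), with the collar and nut at (220,135) in the scene crop. Next I enlarge the wrist view of the left driver to get its hex yaw.

```bash
python3 - <<'E'
from h import *
f=pickle.load(open('wrist1.pkl','rb')); print((-f['R'].T@f['t']).round(3))
W=cloud(f); hsv=cv2.cvtColor(f['color'],cv2.COLOR_BGR2HSV)
cv2.imwrite('pics/w1.png',np.hstack([cv2.resize(f['color'][110:190,195:275],None,fx=5,fy=5,interpolation=2),cv2.resize(f['color'][175:255,545:625],None,fx=5,fy=5,interpolation=2)]))
for z in(.107,):
  for y0 in(.1,.01,-.08):
    m=(abs(W[...,0]-.44)<.03)&(abs(W[...,1]-y0)<.03)&(W[...,2]>.1)
    d=(m&(hsv[...,2]>140)).astype(np.uint8); k,l,s,ce=cv2.connectedComponentsWithStats(d)
    j=1+s[1:,4].argmax(); print('dot',ce[j],s[j,4],ray(f,*ce[j],.107).round(4), np.nanmax(W[m][:,2]).round(4))
    m2=m&(W[...,2]>.098); 
    hull=cv2.convexHull(np.argwhere(m2)[:,::-1].astype(np.int32)); P=np.array([ray(f,*p[0],.105)[:2] for p in hull]); 
    ap=cv2.approxPolyDP((P*1e4).astype(np.int32),30,True)[:,0]/1e4; print('c',ap.mean(0).round(4), [(round(float(np.degrees(np.arctan2(*(b-a)[::-1]))),0),round(float(np.hypot(*(b-a))),4)) for a,b in zip(ap,np.roll(ap,-1,0))])
m=(abs(W[...,0]-.48)<.05)&(abs(W[...,1]+.355)<.05)
for lo,hi in((.0775,.0825),(.084,.095)):
    q=m&(W[...,2]>lo)&(W[...,2]<hi); P=W[q]; print(q.sum(),cv2.minEnclosingCircle((P[:,:2]*1000).astype(np.float32)))
E
```

```text
[0.503 0.01  0.41 ]
dot [215.5        147.19148936] 94 [0.4398 0.1021 0.107 ] 0.1097
c [0.4403 0.1015] [(-176.0, 0.0162), (125.0, 0.0176), (68.0, 0.0152), (7.0, 0.016), (-52.0, 0.0142), (-103.0, 0.0186)]
dot [296.24175824 169.71428571] 91 [0.4419 0.0135 0.107 ] 0.3667
c [ 0.2322 -0.0035] [(41.0, 0.0805), (-0.0, 0.0677), (-22.0, 0.2753), (-76.0, 0.0174), (-146.0, 0.3554), (-168.0, 0.0097), (107.0, 0.2847)]
dot [372.95402299 192.29885057] 87 [ 0.4428 -0.0752  0.107 ] 0.3609
c [ 0.3551 -0.2208] [(107.0, 0.2486), (40.0, 0.3391), (-8.0, 0.0139), (-69.0, 0.0177), (-113.0, 0.2796), (-118.0, 0.2042)]
766 ((481.942626953125, -355.5638427734375), 28.0279598236084)
129 ((482.38397216796875, -354.3915100097656), 9.402019500732422)
```

View pics/w1.png

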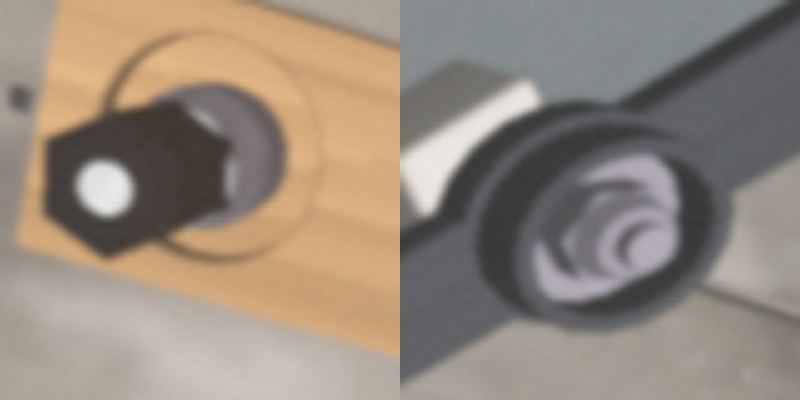

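The measurements agree: driver at (0.440, 0.102), hex flat normals near 96°, nut at (0.482, −0.355). I turn the jaws about −0.19 rad and move above the left driver.

Call:
play_rows(
  plan=[
    [3,25,0,0,0,-0.05,85],
    [6,55,0,0,0,-0.1,85],
    [9,85,-15,0,0,-0.15,85],
    [11,108,-40,0,0,-0.19,85],
    [11,117,-70,0,0,-0.19,85],
    [11,117,-100,0,0,-0.19,85],
    [11,117,-120,0,0,-0.19,85],
    [11,117,-120,0,0,-0.19,85],
  ],
)

```text
clock: 5.95
tcp_pos: [0.4381, 0.0984, 0.1439]
orientation: [3.136, 0.164, -0.008]
contact_force: [-0.9, -0.3, -0.3]
grip_width: 0.0849
```

```bash
python3 - <<'E'
from h import *
from scipy.spatial.transform import Rotation as R
o=r.get_obs(); M=R.from_rotvec(o['orientation']).as_matrix(); print('jaw yaw',np.degrees(np.arctan2(M[1,1],M[0,1])), o['tcp_pos'],o['joints'].round(2), M[:,2].round(3))
f=snap('wrist','wrist2'); fs=snap('scene','scene2')
cv2.imwrite('pics/s2.png',np.hstack([cv2.resize(fs['color'][130:280,140:290],(400,400)),cv2.resize(f['color'],None,fx=.625,fy=.625)[:400].repeat(1,0) if 0 else cv2.copyMakeBorder(cv2.resize(f['color'],(400,250)),0,150,0,0,0)]))
E
```

```text
jaw yaw -84.02243334512082 [0.43808996 0.09837043 0.14385261] [ 0.11  0.27 -0.53  2.13  0.19  0.79 -2.01] [-0.005 -0.002 -1.   ]
```

View pics/s2.png

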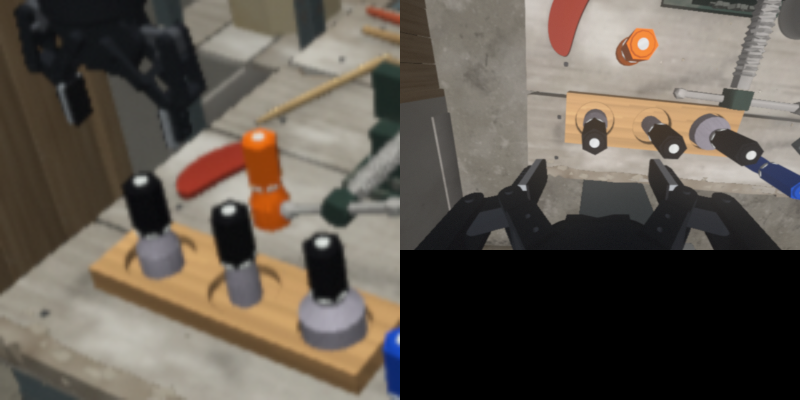

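```bash
python3 - <<'E'
from h import *
fs=pickle.load(open('scene2.pkl','rb'));fw=pickle.load(open('wrist2.pkl','rb'))
p=r.get_obs()['tcp_pos']; print(p)
for X in (p,p+[0,.042,.013],p-[0,.042,-.013]): q=proj(fs,X); print(q,(q-[140,130])*400/150)
hsv=cv2.cvtColor(fw['color'],cv2.COLOR_BGR2HSV); m=((hsv[...,2]>140)&(hsv[...,1]<60)).astype(np.uint8); m[:210]=0;m[250:]=0;m[:,:290]=0;m[:,330:]=0
k,l,s,ce=cv2.connectedComponentsWithStats(m); print([(ce[j],s[j,4],ray(fw,*ce[j],.107).round(4)) for j in range(1,k)])
E
```

```text
[0.44011479 0.09945536 0.14655049]
[189.34989944 182.48988522] [131.59973185 139.97302726]
[173.03042904 172.40639555] [ 88.08114411 113.08372146]
[203.57546579 182.77918722] [169.53457545 140.74449925]
[(array([310.70243902, 228.31219512]), np.int32(205), array([0.4395, 0.1022, 0.107 ])), (array([307.87234043, 244.9858156 ]), np.int32(282), array([0.4266, 0.1029, 0.107 ]))]
```

Call:
play_rows(
  plan=[
    [0,2,-10,0,0,0,85],
    [0,2,-25,0,0,0,85],
    [0,2,-40,0,0,0,85],
    [0,2,-55,0,0,0,85],
    [0,2,-68,0,0,0,85],
    [0,2,-78,0,0,0,85],
    [0,2,-78,0,0,0,60],
    [0,2,-78,0,0,0,45],
    [0,2,-78,0,0,0,30],
    [0,2,-78,0,0,0,20],
    [0,2,-78,0,0,0,20],
    [0,2,-78,0,0,0,20],
  ],
  grip_force=40,
)

```text
clock: 7.25
tcp_pos: [0.4403, 0.1024, 0.069]
orientation: [-3.137, -0.166, -0.002]
contact_force: [-0.7, -0.4, 6.0]
grip_width: 0.0277
```

```bash
python3 - <<'E'
from h import *
print(r.get_obs()['tcp_pos'],r.get_obs()['grip_width'])
f=snap('wrist','wrist3'); fs=snap('scene','scene3')
cv2.imwrite('pics/s3.png',np.hstack([cv2.resize(fs['color'][150:270,150:270],(400,400)),cv2.copyMakeBorder(cv2.resize(f['color'],(400,250)),0,150,0,0,0)]))
E
```

```text
[0.44032393 0.10244856 0.06897136] 0.027725009870980394
```

View pics/s3.png

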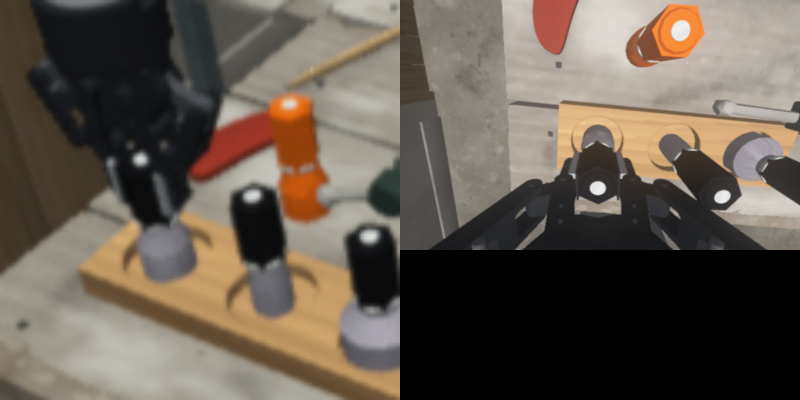

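Gripped at 27.7 mm across the flats, upright. I lift it and carry it to above the nut with a −11.3° (−0.197 rad) turn.

Call:
play_rows(
  plan=[
    [0,0,0,0,0,0,15],
    [0,0,8,0,0,0,15],
    [0,0,20,0,0,0,15],
    [0,0,40,0,0,0,15],
    [0,0,65,0,0,0,15],
    [0,0,90,0,0,0,15],
    [0,0,115,0,0,0,15],
    [0,-10,135,0,0,0,15],
    [2,-30,145,0,0,-0.02,15],
    [5,-55,150,0,0,-0.04,15],
    [8,-85,150,0,0,-0.06,15],
    [10,-110,150,0,0,-0.08,15],
  ],
  grip_force=60,
)

```text
clock: 8.55
tcp_pos: [0.4497, -0.0091, 0.2194]
orientation: [3.141, 0.039, 0.002]
contact_force: [0.4, -0.5, -1.1]
grip_width: 0.0273
```

Call:
play_rows(
  plan=[
    [3,-30,0,0,0,-0.01,15],
    [6,-60,0,0,0,-0.02,15],
    [9,-90,0,0,0,-0.03,15],
    [12,-120,0,0,0,-0.04,15],
    [15,-150,0,0,0,-0.05,15],
    [18,-180,0,0,0,-0.06,15],
    [21,-210,0,0,0,-0.07,15],
    [24,-240,0,0,0,-0.08,15],
    [27,-270,0,0,0,-0.09,15],
    [30,-300,0,0,0,-0.1,15],
    [32,-330,0,0,0,-0.117,15],
    [32,-347,0,0,0,-0.117,15],
  ],
)

```text
clock: 9.75
tcp_pos: [0.4812, -0.3572, 0.2189]
orientation: [3.138, -0.147, 0.001]
contact_force: [0.4, 0.1, -1.9]
grip_width: 0.0274
```

Call:
play_rows(
  plan=[
    [0,0,-10,0,0,0,15],
    [0,0,-20,0,0,0,15],
    [0,0,-30,0,0,0,15],
    [0,0,-40,0,0,0,15],
    [0,0,-45,0,0,0,15],
    [0,0,-45,0,0,0,15],
  ],
)

```text
clock: 10.35
tcp_pos: [0.4814, -0.3538, 0.1722]
orientation: [-3.137, 0.142, 0.003]
contact_force: [0.3, 0.4, -1.8]
grip_width: 0.0277
```

```bash
python3 - <<'E'
from h import *
from scipy.spatial.transform import Rotation as R
f=snap('wrist','wrist4'); fs=snap('scene','scene4'); ft=snap('top','top4')
o=r.get_obs(); M=R.from_rotvec(o['orientation']).as_matrix(); print('jaw yaw',np.degrees(np.arctan2(M[1,1],M[0,1])), o['tcp_pos'],o['joints'].round(2), M[:,2].round(3),o['grip_width'],o['contact_force'])
cv2.imwrite('pics/s4.png',np.hstack([cv2.resize(fs['color'][140:340,310:510],(400,400)),cv2.copyMakeBorder(cv2.resize(f['color'],(400,250)),0,150,0,0,0)]))
# sleeve in scene: points within 30mm of tcp xy below z tcp
for g,n in((fs,'s'),(f,'w'),(ft,'t')):
    W=cloud(g); p=o['tcp_pos']
    d=np.hypot(W[...,0]-p[0],W[...,1]-p[1])
    for lo,hi in ((p[2]-.055,p[2]-.04),(p[2]-.035,p[2]-.02)):
        q=(d<.035)&(W[...,2]>lo)&(W[...,2]<hi); P=W[q][:,:2]
        if len(P)>20:
            A=np.c_[2*P,np.ones(len(P))]; x=np.linalg.lstsq(A,(P**2).sum(1),rcond=None)[0]; print(n,len(P),x[:2].round(4),'r',np.sqrt(x[2]+x[0]**2+x[1]**2).round(4))
E
```

```text
jaw yaw -95.21598934322627 [ 0.48210392 -0.35471143  0.17369978] [ 0.7   0.42 -0.22  1.79  0.11  0.94 -1.23] [ 0.001 -0.    -1.   ] 0.02714188625924369 [ 0.35953325  0.28938807 -1.33482118]
s 126 [ 0.4807 -0.3544] r 0.0176
s 183 [ 0.4795 -0.3547] r 0.0147
w 284 [ 0.4808 -0.354 ] r 0.0182
w 891 [ 0.4813 -0.3541] r 0.0156
t 32 [ 0.4802 -0.3526] r 0.015
```

View pics/s4.png

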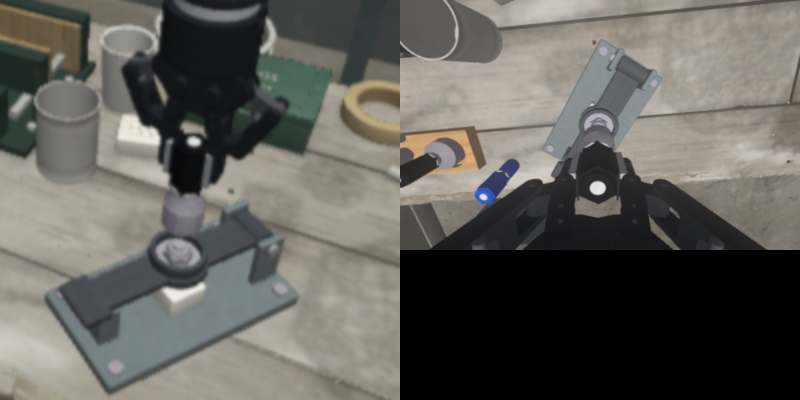

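The sleeve hangs right above the collar. I compare its centre with the nut's in the same camera frames.

```bash
python3 - <<'E'
from h import *
f={n:pickle.load(open(n+'4.pkl','rb')) for n in('scene','wrist')}
f['scene_clear']=pickle.load(open('scene1.pkl','rb'));f['wrist_far']=pickle.load(open('wrist1.pkl','rb'))
def cf(P):
    A=np.c_[2*P,np.ones(len(P))]; x=np.linalg.lstsq(A,(P**2).sum(1),rcond=None)[0]; return x[:2].round(4),np.sqrt(x[2]+x[0]**2+x[1]**2).round(4)
for n,g in f.items():
    W=cloud(g); d=np.hypot(W[...,0]-.482,W[...,1]+.355); 
    q=(d<.035)&(abs(W[...,2]-.080)<.0018); P=W[q][:,:2]
    print(n,q.sum(),'fit',cf(P),'enc',cv2.minEnclosingCircle((P*1000).astype(np.float32)))
    q=(d<.035)&(W[...,2]>.084)&(W[...,2]<.092); P=W[q][:,:2]; print('  stud',len(P),P.mean(0).round(4))
E
```

```text
scene 185 fit (array([ 0.4811, -0.3555]), np.float64(0.0225)) enc ((481.211669921875, -355.9964904785156), 27.641435623168945)
  stud 35 [ 0.4802 -0.3557]
wrist 797 fit (array([ 0.4835, -0.3556]), np.float64(0.0224)) enc ((482.3385009765625, -355.48291015625), 26.946107864379883)
  stud 14 [ 0.4897 -0.3553]
scene_clear 219 fit (array([ 0.4819, -0.3553]), np.float64(0.0226)) enc ((481.23480224609375, -356.07733154296875), 27.365999221801758)
  stud 35 [ 0.481  -0.3555]
wrist_far 661 fit (array([ 0.482 , -0.3552]), np.float64(0.0225)) enc ((481.942626953125, -355.5638427734375), 28.0279598236084)
  stud 129 [ 0.482  -0.3534]
```

Call:
play_rows(
  plan=[
    [0,-1,-8,0,0,0,15],
    [0,-1,-16,0,0,0,15],
    [0,-1,-22,0,0,0,15],
    [0,-1,-27,0,0,0,15],
    [0,-1,-30,0,0,0,15],
    [0,-1,-33,0,0,0,15],
    [0,-1,-36,0,0,0,15],
    [0,-1,-36,0,0,0,15],
  ],
)

```text
clock: 11.3
tcp_pos: [0.4816, -0.3556, 0.1369]
orientation: [-3.138, 0.143, 0.001]
contact_force: [0.7, 0.1, -1.7]
grip_width: 0.0271
```

Call:
play_rows(
  plan=[
    [0,0,-2,0,0,0,15],
    [0,0,-4,0,0,0,15],
    [0,0,-6,0,0,0,15],
    [0,0,-8,0,0,0,15],
    [0,0,-9,0,0,0,15],
    [0,0,-9,0,0,0,15],
  ],
)

```text
clock: 11.9
tcp_pos: [0.4818, -0.3556, 0.1281]
orientation: [-3.138, 0.143, 0.0]
contact_force: [-0.2, 0.2, -1.5]
grip_width: 0.0272
```

Call:
play_rows(
  plan=[
    [0,0,-1,0,0,0,15],
    [0,0,-2,0,0,0,15],
    [0,0,-3,0,0,0,15],
    [0,0,-3,0,0,0,15],
  ],
)

```text
clock: 12.3
tcp_pos: [0.4821, -0.3559, 0.127]
orientation: [3.138, -0.143, 0.001]
contact_force: [-2.9, 1.7, 11.4]
grip_width: 0.0271
```

```bash
python3 - <<'E'
from h import *
o=r.get_obs(); print(o['tcp_pos'],o['contact_force'],o['moment'],o['grip_width'])
E
```

```text
[ 0.48214766 -0.35587932  0.12704971] [-2.91162712  1.7410316  11.44178987] [ 0.63410059  0.82610345 -0.01647635] 0.027108045549152443
```

Contact comes at TCP z = 0.127, which puts the rim at 0.070 as expected. I check this by picture.

```bash
python3 - <<'E'
from h import *
f=snap('wrist','wrist5'); fs=snap('scene','scene5'); ft=snap('top','top5')
cv2.imwrite('pics/s5.png',np.hstack([cv2.resize(fs['color'][170:320,330:480],(450,450),interpolation=2),cv2.copyMakeBorder(cv2.resize(f['color'],(350,219)),0,231,0,0,0)]))
W=cloud(fs); 
# handle top cap height
d=np.hypot(W[...,0]-.482,W[...,1]+.355); c=fs['color'].astype(int)
q=(d<.018)&(W[...,2]>.12)&(W[...,2]<.18)&(c.min(-1)>140); print('cap dot',q.sum(),W[q].mean(0).round(4) if q.any() else 0)
o=np.array([.4795,-.3559]);a=np.deg2rad(-35.3); ex=np.array([np.cos(a),np.sin(a)]); ey=np.array([-ex[1],ex[0]])
S=(W[...,:2]-o)@ex;T=(W[...,:2]-o)@ey
for s0 in(-.11,-.09,-.06,.06):
    q=(abs(S-s0)<.008)&(abs(T)<.015)&(W[...,2]>.05); print('bar z',s0,np.median(W[q][:,2]).round(4))
q=(d<.035)&(abs(W[...,2]-.08)<.0025); print('collar',q.sum())
W=cloud(f);d=np.hypot(W[...,0]-.482,W[...,1]+.355);q=(d<.02)&(W[...,2]>.09)&(W[...,2]<.2)&(f['color'].min(-1)>170);print('wrist dot',q.sum(),np.median(W[q],0).round(4))
E
```

```text
cap dot 23 [ 0.481  -0.3566  0.1655]
bar z -0.11 0.0666
bar z -0.09 0.0671
bar z -0.06 0.0673
bar z 0.06 0.0667
collar 176
wrist dot 471 [ 0.4826 -0.3558  0.1662]
```

View pics/s5.png

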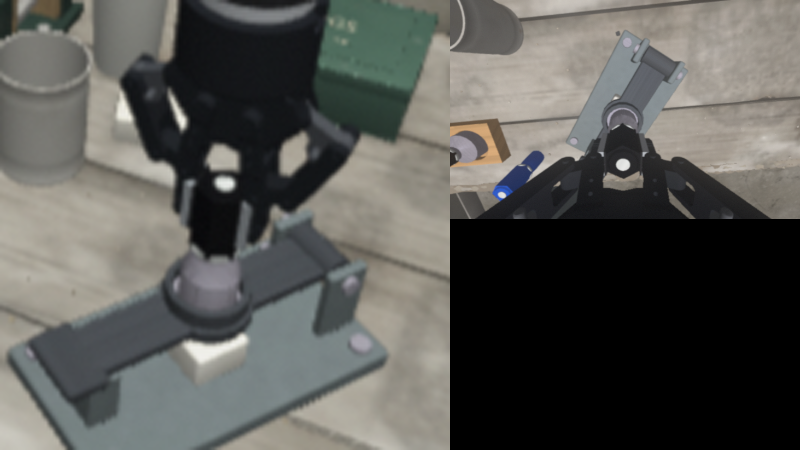

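View pics/scene5.png

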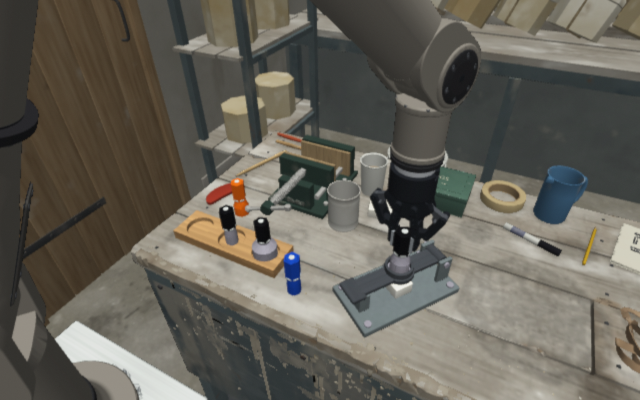

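The sleeve sits inside the collar around the nut at (215,285) in the enlarged crop. The handle's top is at z ≈ 0.166, against 0.165 expected when seated, and the bar is level. The other two drivers stand in the rack and nothing else has moved, so I hand in.

```bash
python3 -c "
from bench import r
print(r.hand_in())"
```

```text
the job is handed in; nothing more can be done
None
```

The job is handed in with the bar fully down and the fitting driver gripped, upright and fully seated over the nut.

- **Bar:** I pressed it down at the tab until it met its stop at about 30 N. Its top then measured z ≈ 0.067 m along the whole length, so it lies level.
- **Driver:** I picked the left one in the rack by its sleeve width, which matches 37 mm. I gripped it on its flats, set it over the nut with a 60 N grip, and left it pressed down with about 11 N.
- **Seating:** It slid past the height of the nut's top with no resistance and stopped with its rim at z ≈ 0.070 m. The handle's top measured 0.1655 and 0.166 m in two cameras, against 0.165 m expected. The tool axis was within about 0.1° of vertical just before the final lowering.
- **Other objects:** In the last picture the two drivers that do not fit still stand in their wells. The beaker, tin, loose mould, and the orange and blue look-alikes look undisturbed.

No check failed. The cameras disagreed by up to about 2 mm on where the nut and sleeve were. The run took about 12.5 s of the 72 s allowed.

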